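Level the bench shelf on its foot

ROBOT

A 7-joint arm with a two-finger parallel gripper is mounted at the origin on the work surface. World frame = base frame: x ahead of the robot, y to its left, z up, the work surface at z = 0. Lengths are in m, angles in rad, forces in N, time in s.
With the tool pointing down it reaches from about 0.4 to 0.875 m from the base axis. Payload 6.5 kg.
Tool frame: the origin (TCP) lies on the mounting face of the last link; the fingertips stand 166 mm ahead of it and the grasp point (between the pads) lies 147 mm ahead of it; x points along the fingers, y is the direction in which the jaws open and shut, and the axes are right-handed (so a half turn about x gives the same grasp; the last joint's range is limited). The gripper opens to 88 mm and grips with 3 to 60 N. Pads are 18 mm wide; open, the fingers measure 123 mm over their backs; the gripper's body (75 mm by 187 mm) begins 45 mm behind the grasp point.
Start: joints at [-1.259, 0.536, -0.004, 1.538, 0.003, 1.067, -0.071], TCP at [0.24, 0.604, 0.405] pointing down, gripper open.
Joint ranges: [-2.7, 2.7], [-0.37, 2.16], [-1.27, 1.26], [0.24, 2.4], [-1.31, 4.45], [0.19, 1.91], [-2.76, 2.76]. Speed limits (rad/s): [2.39, 2.39, 3.14, 3.14, 3.14, 3.14, 3.14].

INTERFACE

Orientations are given as a unit quaternion [x, y, z, w].
In Python, from workcell import get_obs, camera, hand_in, masks_of gives the robot as it stands.
- The arm moves only by the tool arm_command, never from a script. Its argument "targets" is a list of rows, each an object of numbers: "jaw": the opening, from 0 (shut) to 1 (fully open); "dx", "dy", "dz": the shift along the tool's x, y, z in m; "twist": the turn about the tool's x in rad. In form: [{"jaw": .., "dx": .., "dy": .., "dz": .., "twist": ..}, ...]. A call has 1 to 12 rows; each row shifts and turns the commanded pose from where the row before left it, along the tool's axes as they then stand; what a row does not reach is not made up. A row lasts 1/12 s, in which the tool goes at most 41.7 mm and 7.16 degrees, less where a joint would pass 70% of its speed; a pose out of reach is approached as far as the arm can. A call is refused whole if a number of a shift passes 0.0417 or a number of a turn 0.125, either way. A call with a gripper value outside its range is refused whole. The fingers move at their own pace and stop on an object; the grip force is fixed at half the most. Time passes only in rows, so rows that do not move let the fingers close. It gives the time, the measured TCP pose, the force and the opening at its end, in the units of the state.
- get_obs(): the state, without advancing time (a new reading comes with each control period).
- camera(name): name is "scene" or "top"; returns a dict with "image" (384x512x3 uint8, red, green, blue), "mtx" (3x3 intrinsics, pixels), "pose" (4x4, takes a point from camera to world coordinates). Camera axes: x right, y down, z forward; pixel columns grow to the right and rows downward; lengths in m; the calibration is good to about 2 mm. A picture is of the moment at which its call begins. There is no depth.
- hand_in(): hands the job in, once; it reports no verdict.
Trained networks look in the newest picture that a camera, given by its name, has taken for a name from the list of things; names that differ only in an ending like _2 or _b are one class to them, and where a whole thing is asked for, a point or a joint stands for the part that bears it (a point fixed in the world has none). Each returns a list of dicts, best first, with "p" (0 to 1); they miss things now and then, are a little off and sometimes report something else, mostly with a low value. They report only what shows in the picture. A call takes as long as a camera call. They do not tell look-alikes from the thing itself.
- masks_of(camera, query): "pixels" (384x512 bool, what is visible of it) and "bbox" ([left, top, width, height] in pixels, round what is visible of it).
The state is a dict: "t": time; "joint_positions": joint angles; "dq": joint speeds; "joint_efforts": joint torques, N m; "position": TCP position; "tcp_rot": TCP orientation; "force": force on the tool from outside, world axes, zero at the start; "moment": the same for the moment, N m; "finger_gap": finger opening in m.
Only numpy, scipy, OpenCV 4.12 (cv2) and the standard library are available. Lean on these libraries where they do the work, as an engineer would, in place of code of your own. Each camera call takes 0.05 s, during which the arm holds its last target. There are 200 camera calls.

TASK

Level this bench shelf before its bins go back on: lay the spirit level flat on the shelf beside the foot's knob, pointing front to back (set it down, do not drop it), then turn the knob of the levelling foot until the bubble stands in the middle between the two lines. Finish with your fingers pressing the level firmly down on the shelf, bubble still centred, and keep pressing so the lock nut can be tightened under load; leave the other parts on the bench where they are.

Things in the scene. Friction and masses are not known exactly. Their poses are not given: they have to be found in the camera images.
- deck: Bare steel shelf, 272 mm deep x 280 wide, flat top about 100 mm above the bench. Origin: middle of the rear edge, on the top face, x to the rear (shelf from x -275 to -3 mm), y left, z up. Front faces the robot. Rear edge hooked into a fixed black rail, 300 wide, 35 mm higher than the shelf. Pivots about its rear edge (y axis) as the foot turns; starts with the front 1 to 3 mm too low.
- knob (a point): Black knurled hand knob on the levelling foot, centre, on its vertical axis, 129 mm above the bench; 44 mm diameter, 24 high, grip from above at any yaw. Mid width, 240 mm before the rear edge; lock nut below. Stiff (0.08 N m), several turns of travel, stays where left, keeps its height. Clockwise from above raises the shelf front 4 mm a turn (2.65 mrad of tilt per rad); the other way lowers it.
- level: Spirit level: aluminium and steel bar 200 mm long, 34 wide, 40 high, 0.7 kg, vial in the middle of its top (pale liquid, light bubble 22 mm long, two black lines 26 mm apart). Origin: centre of the underside; x along its length, z up. Starts on the bench left of the shelf, standing on its base. Its rigid top may be pressed anywhere, best in the middle. Both ends are alike.
- bubble (a joint): Bubble position along the level's own x: 0 midway between the lines, in m, positive towards the level's +x end, limits +-0.024. It goes to the higher end, 1.2 mm per mrad of the level's tilt along its length, and needs about 2 s to settle.
- bin: bystander: small blue open stock bin with parts, 140 x 100 x 75 mm, on the bench; origin centre of underside
- bracket: bystander: slotted steel mounting bracket lying on the bench, 120 x 40 x 12 mm; origin centre of underside
- connector: bystander: black valve connector, 36 x 30 x 28 mm with an 18 mm long gland, on the bench; origin centre of underside
- coil: bystander: grey valve coil, 50 x 38 x 38 mm with a 12 mm steel stub on top, on the bench; origin centre of underside
Not all that is in view belongs to the job. Of the things shaped like the level, the aluminium one is meant.

How it is judged:
On the way, in this order (a step that is already met when the one before it is completed fails the run):
1. the level lies flat and still on the shelf, pointing front to back (z of level in the frame of deck between -0.004 and 0.004 m and x of level in the frame of deck between -0.185 and -0.09 m and y of level in the frame of deck between -0.13 and 0.13 m and angle between the x axis of level and the x axis of deck, either way round below 0.2 rad and angle between the z axis of level and the z axis of deck, either way round below 0.02 rad and linear speed of level below 0.02 m/s), for 0.2 s.
2. the foot is turned until the shelf is level, with the level on it and its bubble between the lines (z of level in the frame of deck between -0.004 and 0.004 m and x of level in the frame of deck between -0.185 and -0.09 m and y of level in the frame of deck between -0.13 and 0.13 m and angle between the x axis of level and the x axis of deck, either way round below 0.2 rad and angle between the z axis of level and the z axis of deck, either way round below 0.02 rad and value of joint bubble between -0.002 and 0.002 m and angle between deck's own z axis and vertical below 0.003 rad), for 0.3 s.
At the end, for the whole second after the job is handed in: Level flat on the shelf, wholly on it (10 mm), front to back (0.2 rad), at rest; bubble within 2 mm of the middle, shelf within 3 mrad of level; fingers still pressing: over 4 N on the level, over 10 N between level and shelf (the level alone weighs 7 N) (all of step 2 and contact force between the fingers and level above 4 N and contact force between level and deck above 10 N and linear speed of level below 0.02 m/s); the arm keeps its last pose, push and grip.
It fails at once if the level is dropped (falls free by more than about 13 mm) (contact force between the fingers and level below 0.05 N and linear speed of level above 0.5 m/s).
It fails at once if a bystander part is displaced by more than 30 mm (distance of any of bin, bracket, connector, coil from where it was at the start of the episode above 0.03 m).
It also fails if it takes over 72 s, if anything falls off the work surface, if the arm or the gripper's body presses on something with over 40 N, if the wrist force passes 120 N, or if a joint passes its speed limit or range.

## Working session

There is one attempt and no reset: what is moved stays moved. The work goes in short steps, Python scripts to look and compute and a tool call to move; the robot and the scene stay as the last step left them, time stands still between calls to the robot, and variables do not carry over. Pictures are saved under pics/ and viewed, about 8 in all and at most 12, crops included, and the job is handed in when it is done.

Besides the shell and the picture viewer there is one more tool, called after "Call:" by a JSON object that holds its "name" and its "arguments", one argument or row to a line. arm_command: Moves the arm, as the interface text tells. Its arguments: {"type":"object","properties":{"targets":{"type":"array","items":{"type":"object","properties":{"jaw":{"type":"number"},"dx":{"type":"number"},"dy":{"type":"number"},"dz":{"type":"number"},"twist":{"type":"number"}}}}},"required":["targets"]}

```bash
mkdir -p pics; ls; python3 - <<'E'
from workcell import get_obs,camera,masks_of
import cv2,numpy as np
o=get_obs();print(o)
for n in("scene","top"):
    c=camera(n);cv2.imwrite(f"pics/{n}0.png",c["image"][:,:,::-1]);print(n,c["mtx"].tolist(),np.round(c["pose"],4).tolist())
    for q in("level","deck","knob"):
        print(q,[(round(m["p"],2),m["bbox"]) for m in masks_of(n,q)])
a=cv2.imread("pics/scene0.png");b=cv2.imread("pics/top0.png")
E
```

```text
pics
{'t': 0.0, 'joint_positions': array([-1.25917788,  0.53717982, -0.00445307,  1.53885285,  0.00263194,
        1.06727687, -0.0712069 ]), 'dq': array([ 1.58826341e-03, -7.43985335e-04, -6.65565515e-04,  9.23856291e-04,
       -2.11069072e-04, -5.39192675e-05, -7.30761902e-04]), 'joint_efforts': array([-1.11640249e-03, -5.70986474e+01,  9.90430154e-01, -2.51601630e+01,
       -5.62414841e-02,  1.79790409e-02,  1.32767696e-04]), 'position': array([0.23965572, 0.60386173, 0.40383775]), 'tcp_rot': array([ 0.13215183,  0.69459546, -0.13335541,  0.69447057]), 'force': array([-0.37236393,  0.00890726, -0.29049405]), 'moment': array([-0.01488878, -0.03933529, -0.04024949]), 'finger_gap': 0.08834351145358732}
scene [[375.4807701606604, 0.0, 253.56382159189567], [0.0, 375.4807701606604, 195.07752895391715], [0.0, 0.0, 1.0]] [[-0.1023, 0.7113, -0.6954, 1.3563], [0.9947, 0.0672, -0.0776, 0.1301], [-0.0085, -0.6997, -0.7144, 0.9794], [0.0, 0.0, 0.0, 1.0]]
level [(0.9, [370.3, 244.0, 69.6, 41.6]), (0.86, [317.0, 195.5, 57.4, 34.9]), (0.8, [254.0, 180.9, 54.2, 14.7]), (0.56, [394.6, 178.8, 31.8, 41.5])]
deck [(0.56, [145.1, 175.8, 91.8, 58.6]), (0.33, [316.3, 199.9, 58.9, 29.4])]
knob [(0.47, [191.0, 173.5, 15.5, 10.6])]
top [[401.52822519284706, 0.0, 263.16352547925686], [0.0, 401.52822519284706, 184.8883882210458], [0.0, 0.0, 1.0]] [[0.0047, -0.9852, 0.1713, 0.2683], [-0.9999, -0.0024, 0.0133, 0.0528], [-0.0127, -0.1713, -0.9851, 1.6202], [0.0, 0.0, 0.0, 1.0]]
level [(0.83, [164.1, 239.7, 47.9, 23.3]), (0.77, [171.7, 183.7, 45.5, 31.0]), (0.72, [229.2, 226.6, 48.0, 10.9]), (0.63, [118.8, 200.7, 36.1, 50.5]), (0.56, [127.1, 139.7, 54.7, 30.9])]
deck [(0.72, [287.9, 139.5, 74.4, 76.8])]
knob [(0.66, [319.4, 197.2, 16.1, 10.5])]
```

```bash
python3 - <<'E'
import cv2,numpy as np
a=cv2.imread("pics/scene0.png");b=cv2.imread("pics/top0.png")
cv2.imwrite("pics/sc1.png",cv2.resize(a[140:310,130:450],None,fx=2.5,fy=2.5,interpolation=cv2.INTER_CUBIC))
cv2.imwrite("pics/tp1.png",cv2.resize(b[110:290,100:380],None,fx=2.8,fy=2.8,interpolation=cv2.INTER_CUBIC))
E
```

```text
(no output)
```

View pics/sc1.png

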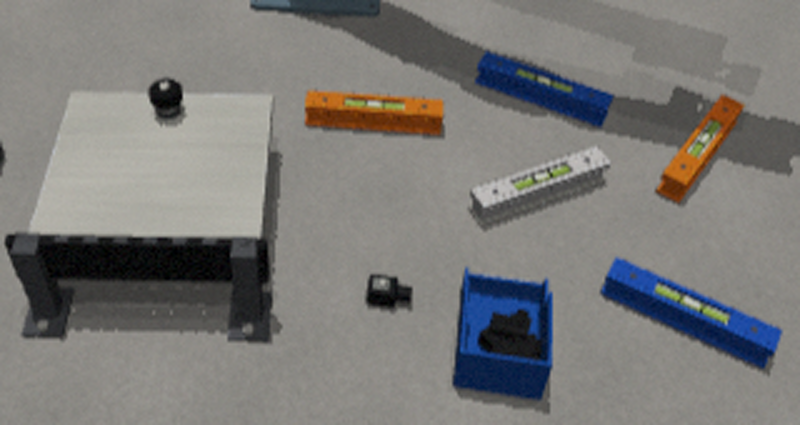

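View pics/tp1.png

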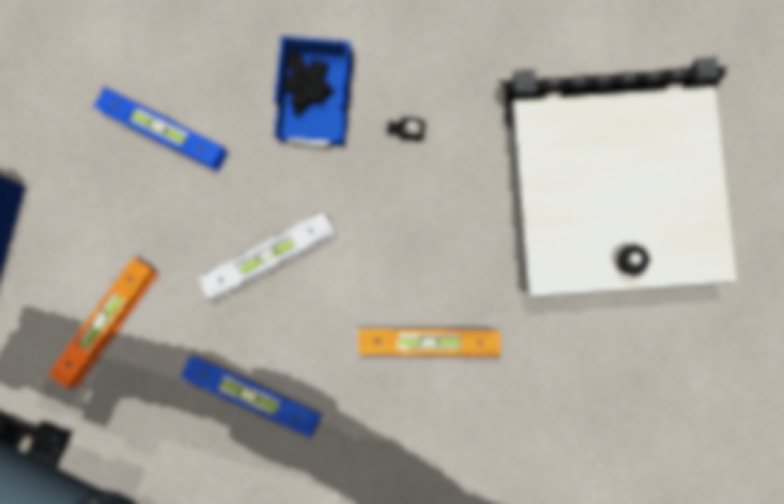

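Four coloured look-alikes: orange at scene (281,185), blue (348,175), orange (410,199) and blue (407,265). The silver bar at scene (346,212) / top (195,199) is the aluminium one, so it's the target. Next I'll confirm it by fitting its outline, and measure the shelf and knob.

```bash
cat > h.py <<'E'
from workcell import get_obs,camera,masks_of
import cv2,numpy as np
def ortho(c,z,x0,y0,w,h,s=1000.):
    """rectify to plane z; pixel (u,v)-> x=x0+v/s? : u along y (from y0), v along x (from x0)"""
    T=np.linalg.inv(c["pose"]); P=c["mtx"]@T[:3]
    A=np.array([[0,1/s,x0],[1/s,0,y0],[0,0,z],[0,0,1.]])
    return cv2.warpPerspective(c["image"][:,:,::-1].copy(),P@A,(int(w*s),int(h*s)),flags=cv2.INTER_LINEAR|cv2.WARP_INVERSE_MAP)
def ray(c,u,v,z):
    d=c["pose"][:3,:3]@np.linalg.inv(c["mtx"])@[u,v,1.];o=c["pose"][:3,3]
    return o+d*(z-o[2])/d[2]
def proj(c,p):
    q=c["mtx"]@(np.linalg.inv(c["pose"])@np.append(p,1))[:3];return q[:2]/q[2]
E
python3 - <<'E'
from h import *
C={n:camera(n) for n in("scene","top")}
px={"top":(195,199),"scene":(346,211)}
for n,c in C.items():
    print(n,"lev approx",ray(c,*px[n],.04))
c=C["top"]
p=ray(c,*px["top"],.04)
for n,c in C.items():
    o=ortho(c,.04,p[0]-.15,p[1]-.15,.3,.3)
    hsv=cv2.cvtColor(o,cv2.COLOR_BGR2HSV)
    g=o.min(2); 
    m=((o.max(2)>205)).astype(np.uint8)
    m=cv2.morphologyEx(m,cv2.MORPH_CLOSE,np.ones((25,25)))
    nl,l,st,ce=cv2.connectedComponentsWithStats(m)
    i=1+np.argmax(st[1:,4]);cn,_=cv2.findContours((l==i).astype(np.uint8),0,2)
    r=cv2.minAreaRect(cn[0]);print(n,"rect x,y",p[0]-.15+r[0][1]/1000,p[1]-.15+r[0][0]/1000,r[1],r[2],np.median(o))
    cv2.drawContours(o,[np.intp(cv2.boxPoints(r))],0,(0,0,255),1)
    cv2.imwrite(f"pics/lv_{n}.png",o)
    d=ortho(c,.1,.45,-.42,.5,.5);cv2.imwrite(f"pics/dk_{n}.png",d)
    m=(d.min(2)>195).astype(np.uint8);m=cv2.morphologyEx(m,cv2.MORPH_CLOSE,np.ones((45,45)))
    nl,l,st,ce=cv2.connectedComponentsWithStats(m)
    i=1+np.argmax(st[1:,4]);cn,_=cv2.findContours((l==i).astype(np.uint8),0,2)
    r=cv2.minAreaRect(cn[0]);print(n,"deck x,y",.45+r[0][1]/1000,-.42+r[0][0]/1000,r[1],r[2])
    for k in masks_of(n,"knob")[:1]:
        b=k["bbox"];print("knob",b,ray(c,b[0]+b[2]/2,b[1]+b[3]/2,.129))
    cv2.drawContours(d,[np.intp(cv2.boxPoints(r))],0,(0,0,255),1);cv2.imwrite(f"pics/dk_{n}.png",d)
im=np.hstack([cv2.resize(cv2.imread(f"pics/{k}.png"),(400,300) if 0 else (300,300)) for k in("lv_top","lv_scene")])
im2=np.hstack([cv2.resize(cv2.imread(f"pics/{k}.png"),(300,300)) for k in("dk_top","dk_scene")])
cv2.imwrite("pics/m1.png",np.vstack([im,im2]))
E
```

```text
scene lev approx [0.48694741 0.34430494 0.04      ]
top lev approx [0.48536328 0.34507325 0.04      ]Traceback (most recent call last):
  File "<stdin>", line 15, in <module>
    return _wrapfunc(a, 'argmax', axis=axis, out=out, **kwds)
    return bound(*args, **kwds)
ValueError: attempt to get argmax of an empty sequence
```

```bash
cat >> h.py <<'E'
def rect(c,z,x0,y0,w,h,k,off):
    o=ortho(c,z,x0,y0,w,h);g=o.min(2) if k>30 else o.max(2)
    t=np.median(g)+off if off else cv2.threshold(g,0,255,cv2.THRESH_OTSU)[0]
    m=cv2.morphologyEx((g>t).astype(np.uint8),cv2.MORPH_OPEN,np.ones((5,5)))
    m=cv2.morphologyEx(m,cv2.MORPH_CLOSE,np.ones((k,k)))
    n,l,st,_=cv2.connectedComponentsWithStats(m);i=1+np.argmax(st[1:,4])
    cn,_=cv2.findContours((l==i).astype(np.uint8),0,2);r=cv2.minAreaRect(cn[0])
    cv2.drawContours(o,[np.intp(cv2.boxPoints(r))],0,(0,0,255),1)
    return x0+r[0][1]/1000,y0+r[0][0]/1000,r[1],r[2],t,o
E
python3 - <<'E'
from h import *
C={n:camera(n) for n in("scene","top")}
rows=[[],[]]
for n,c in C.items():
    r=rect(c,.04,.485-.13,.345-.13,.26,.26,25,28);print(n,"lev",r[:-1]);rows[0].append(r[-1])
    r=rect(c,.1,.48,-.44,.5,.5,45,0);print(n,"deck",r[:-1]);rows[1].append(r[-1])
    for k in masks_of(n,"knob")[:1]:
        b=k["bbox"];print("knob",b,ray(c,b[0]+b[2]/2,b[1]+b[3]/2,.129))
cv2.imwrite("pics/m1.png",np.vstack([np.hstack([cv2.resize(i,(300,300)) for i in r]) for r in rows]))
E
```

```text
scene lev (0.5152643432617188, 0.28314585113525387, (31.581180572509766, 54.406585693359375), 61.11341857910156, np.float64(169.0))
scene deck (0.7295, -0.1905, (499.0, 499.0), 90.0, 91.0)
knob [191.8, 174.0, 14.5, 9.4] [ 0.46977621 -0.15012863  0.129     ]
top lev (0.5136236114501953, 0.28620224761962887, (29.467941284179688, 55.22589111328125), 57.9946174621582, np.float64(215.0))
top deck (0.7295, -0.1905, (499.0, 499.0), 90.0, 117.0)
```

View pics/m1.png

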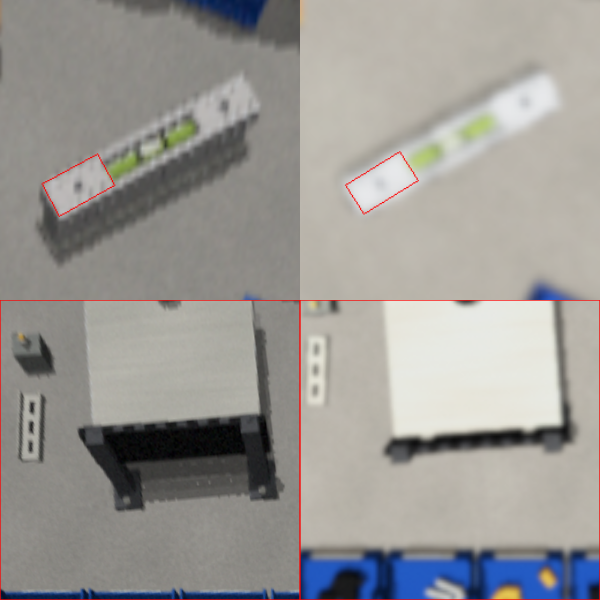

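The silver bar with the green vial is confirmed: it's the aluminium level, centred near (0.479, 0.346) with its long axis about 119° from world x. Next I'll refine the level and deck poses.

```bash
cat >> h.py <<'E'
def biggest(m,x0,y0):
    n,l,st,_=cv2.connectedComponentsWithStats(m);i=1+np.argmax(st[1:,4])
    m=(l==i).astype(np.uint8);cn,_=cv2.findContours(m,0,2);M=cv2.moments(m,True);r=cv2.minAreaRect(cn[0])
    th=.5*np.arctan2(2*M['mu11'],M['mu02']-M['mu20']) # angle of long axis from +x (v) towards +y (u)
    return dict(rect=(round(x0+r[0][1]/1000,4),round(y0+r[0][0]/1000,4)),size=np.round(r[1]),ang=round(r[2],1),cen=(round(x0+M['m01']/M['m00']/1000,4),round(y0+M['m10']/M['m00']/1000,4)),th=round(th,3))
def levelfit(c,z,x,y,R=.13,off=28):
    o=ortho(c,z,x-R,y-R,2*R,2*R);g=o.max(2);f=o.astype(int)
    gr=((f[...,1]-f[...,0])>35)&((f[...,1]-f[...,2])>5)
    m=((g>np.median(g)+off)|gr).astype(np.uint8)
    m=cv2.morphologyEx(cv2.morphologyEx(m,cv2.MORPH_CLOSE,np.ones((31,31))),cv2.MORPH_OPEN,np.ones((9,9)))
    v=cv2.morphologyEx(gr.astype(np.uint8),cv2.MORPH_CLOSE,np.ones((31,31)))
    return biggest(m,x-R,y-R),biggest(v,x-R,y-R)
E
python3 - <<'E'
from h import *
C={n:camera(n) for n in("scene","top")}
for n,c in C.items():
    for r in levelfit(c,.04,.479,.346): print(n,r)
    x0,y0=.40,-.33
    o=ortho(c,.1,x0,y0,.34,.4);g=cv2.GaussianBlur(o.min(2),(5,5),0)
    f=o.astype(int)
    bri={"top":195,"scene":155}[n]
    print(n,"deck vals",np.median(o[100:200,120:250],axis=(0,1)),np.median(o[:,:25],axis=(0,1)))
    t=(np.median(g[100:200,120:250])+np.median(g[:,:25]))/2
    m=cv2.morphologyEx((g>t).astype(np.uint8),cv2.MORPH_OPEN,np.ones((9,9)))
    m=cv2.morphologyEx(m,cv2.MORPH_CLOSE,np.ones((61,61)))
    print(n,"deck",biggest(m,x0,y0))
    b=None
    k=(o.max(2)[40:160,60:330]<70).astype(np.uint8)
    for zz in(.129,):
        q=ortho(c,zz,.42,-.2,.1,.1);k=(q.max(2)<90).astype(np.uint8);print("knob dark",biggest(k,.42,-.2))
    a=[(m_["p"],ray(c,m_["bbox"][0]+m_["bbox"][2]/2,m_["bbox"][1]+m_["bbox"][3]/2,.129).round(4)) for m_ in masks_of(n,"knob")];print(a)
    for q in("bin","bracket","connector","coil"): print(q,[(round(m_["p"],2),ray(c,m_["bbox"][0]+m_["bbox"][2]/2,m_["bbox"][1]+m_["bbox"][3]/2,.02).round(3)) for m_ in masks_of(n,q)][:2])
E
```

```text
scene {'rect': (0.4807, 0.3458), 'size': array([ 32., 197.]), 'ang': 61.4, 'cen': (0.481, 0.3453), 'th': np.float64(-1.066)}
scene {'rect': (0.4852, 0.3462), 'size': array([13., 85.]), 'ang': 60.9, 'cen': (0.4854, 0.3459), 'th': np.float64(-1.059)}
scene deck vals [166. 174. 175.] [133. 138. 140.]
scene deck {'rect': (0.5401, -0.1574), 'size': array([278., 338.]), 'ang': 85.8, 'cen': (0.548, -0.1493), 'th': np.float64(1.546)}
knob dark {'rect': (0.4727, -0.1587), 'size': array([81., 44.]), 'ang': 71.6, 'cen': (0.4732, -0.1586), 'th': np.float64(0.329)}
[(0.47, array([ 0.4745, -0.154 ,  0.129 ]))]
bin [(0.97, array([0.724, 0.29 , 0.02 ]))]
bracket [(0.85, array([ 0.629, -0.432,  0.02 ])), (0.47, array([0.485, 0.347, 0.02 ]))]
connector [(0.51, array([0.732, 0.29 , 0.02 ])), (0.5, array([0.676, 0.149, 0.02 ]))]
coil [(0.75, array([ 0.504, -0.424,  0.02 ]))]
top {'rect': (0.5005, 0.3074), 'size': array([ 30., 105.]), 'ang': 58.0, 'cen': (0.5052, 0.2986), 'th': np.float64(-1.003)}
top {'rect': (0.4656, 0.3678), 'size': array([13., 32.]), 'ang': 63.4, 'cen': (0.4652, 0.3685), 'th': np.float64(-1.073)}
top deck vals [226. 233. 231.] [170. 179. 184.]
top deck {'rect': (0.548, -0.1562), 'size': array([299., 337.]), 'ang': 85.7, 'cen': (0.5541, -0.1475), 'th': np.float64(1.426)}
knob dark {'rect': (0.4615, -0.1595), 'size': array([35., 37.]), 'ang': 90.0, 'cen': (0.4606, -0.1574), 'th': np.float64(0.844)}
[]
bin [(0.7, array([0.739, 0.283, 0.02 ]))]
bracket [(0.85, array([ 0.624, -0.44 ,  0.02 ]))]
connector [(0.45, array([0.669, 0.146, 0.02 ]))]
coil [(0.73, array([ 0.491, -0.439,  0.02 ]))]
```

```bash
cat >> h.py <<'E'
from scipy.spatial.transform import Rotation as R_
def plan(x,y,z,yaw):
    """yaw of tool y axis; returns twist then shifts (tool axes after twist), vertical tool"""
    o=get_obs();R=R_.from_quat(o["tcp_rot"]).as_matrix();ty=np.arctan2(R[1,1],R[0,1])
    d=(yaw-ty+np.pi/2)%np.pi-np.pi/2;a=ty+d
    Y=np.array([np.cos(a),np.sin(a)]);Z=np.cross([0,0,-1],[*Y,0])[:2];e=np.array([x,y])-o["position"][:2]
    print("t",round(o["t"],2),"q7",o["joint_positions"].round(2),"tilt",(R[:,0]-[0,0,-1]).round(4),"yaw",round(ty,4))
    print("twist",round(-d,4),"dx",round(o["position"][2]-z,4),"dy",round(e@Y,4),"dz",round(e@Z,4))
E
python3 -c "
from h import *
import numpy as np
plan(.48,.346,.25,np.radians(28.7))"
```

```text
t 1.3 q7 [-1.26  0.54 -0.    1.54  0.    1.07 -0.07] tilt [0.0001 0.     0.    ] yaw 1.193
twist 0.6921 dx 0.1548 dy 0.0867 dz 0.3418
```

Call:
{"name": "arm_command", "arguments": {
  "targets": [
    {"jaw": 1, "twist": 0.1},
    {"jaw": 1, "twist": 0.1},
    {"jaw": 1, "twist": 0.1},
    {"jaw": 1, "twist": 0.1},
    {"jaw": 1, "twist": 0.1},
    {"jaw": 1, "twist": 0.1},
    {"jaw": 1, "twist": 0.092},
    {"jaw": 1}
  ]
}}

```text
schema error: expected keys jaw, dx, dy, dz, twist
```

Call:
{"name": "arm_command", "arguments": {
  "targets": [
    {"jaw": 1, "dx": 0.014, "dy": 0.0079, "dz": 0.0311},
    {"jaw": 1, "dx": 0.014, "dy": 0.0079, "dz": 0.0311},
    {"jaw": 1, "dx": 0.014, "dy": 0.0079, "dz": 0.0311},
    {"jaw": 1, "dx": 0.014, "dy": 0.0079, "dz": 0.0311},
    {"jaw": 1, "dx": 0.014, "dy": 0.0079, "dz": 0.0311},
    {"jaw": 1, "dx": 0.014, "dy": 0.0079, "dz": 0.0311},
    {"jaw": 1, "dx": 0.014, "dy": 0.0079, "dz": 0.0311},
    {"jaw": 1, "dx": 0.014, "dy": 0.0079, "dz": 0.0311},
    {"jaw": 1, "dx": 0.014, "dy": 0.0079, "dz": 0.0311},
    {"jaw": 1, "dx": 0.014, "dy": 0.0079, "dz": 0.0311},
    {"jaw": 1, "dx": 0.014, "dy": 0.0079, "dz": 0.0311},
    {"jaw": 1}
  ]
}}

```text
schema error: expected keys jaw, dx, dy, dz, twist
```

```bash
python3 - <<'E'
from h import *
plan(.48,.346,.173,np.radians(28.7))
c=camera("scene");cv2.imwrite("pics/g.png",cv2.resize(c["image"][100:300,230:450,::-1],None,fx=2.7,fy=2.7))
E
```

```text
t 1.3 q7 [-1.26  0.54 -0.    1.54  0.    1.07 -0.07] tilt [0.0001 0.     0.    ] yaw 1.193
twist 0.6921 dx 0.2318 dy 0.0867 dz 0.3418
```

All five keys are needed in each row.

Call:
{"name": "arm_command", "arguments": {
  "targets": [
    {"jaw": 1, "dx": 0, "dy": 0, "dz": 0, "twist": 0.1},
    {"jaw": 1, "dx": 0, "dy": 0, "dz": 0, "twist": 0.1},
    {"jaw": 1, "dx": 0, "dy": 0, "dz": 0, "twist": 0.1},
    {"jaw": 1, "dx": 0, "dy": 0, "dz": 0, "twist": 0.1},
    {"jaw": 1, "dx": 0, "dy": 0, "dz": 0, "twist": 0.1},
    {"jaw": 1, "dx": 0, "dy": 0, "dz": 0, "twist": 0.1},
    {"jaw": 1, "dx": 0, "dy": 0, "dz": 0, "twist": 0.092}
  ]
}}

```text
t: 1.93
position: [0.2397, 0.6042, 0.4047]
tcp_rot: [0.362, 0.607, -0.362, 0.607]
force: [0.1, -0.2, 0.4]
finger_gap: 0.0878
```

Call:
{"name": "arm_command", "arguments": {
  "targets": [
    {"jaw": 1, "dx": 0.014, "dy": 0.0079, "dz": 0.0311, "twist": 0},
    {"jaw": 1, "dx": 0.014, "dy": 0.0079, "dz": 0.0311, "twist": 0},
    {"jaw": 1, "dx": 0.014, "dy": 0.0079, "dz": 0.0311, "twist": 0},
    {"jaw": 1, "dx": 0.014, "dy": 0.0079, "dz": 0.0311, "twist": 0},
    {"jaw": 1, "dx": 0.014, "dy": 0.0079, "dz": 0.0311, "twist": 0},
    {"jaw": 1, "dx": 0.014, "dy": 0.0079, "dz": 0.0311, "twist": 0},
    {"jaw": 1, "dx": 0.014, "dy": 0.0079, "dz": 0.0311, "twist": 0},
    {"jaw": 1, "dx": 0.014, "dy": 0.0079, "dz": 0.0311, "twist": 0},
    {"jaw": 1, "dx": 0.014, "dy": 0.0079, "dz": 0.0311, "twist": 0},
    {"jaw": 1, "dx": 0.014, "dy": 0.0079, "dz": 0.0311, "twist": 0},
    {"jaw": 1, "dx": 0.014, "dy": 0.0079, "dz": 0.0311, "twist": 0},
    {"jaw": 1, "dx": 0, "dy": 0, "dz": 0, "twist": 0}
  ]
}}

```text
t: 2.93
position: [0.4845, 0.3387, 0.2486]
tcp_rot: [0.362, 0.605, -0.365, 0.608]
force: [-0.3, -1.0, -0.0]
finger_gap: 0.0885
```

```bash
python3 - <<'E'
from h import *
plan(.48,.346,.173,np.radians(28.7))
c=camera("scene");cv2.imwrite("pics/g.png",cv2.resize(c["image"][100:300,230:450,::-1],None,fx=2.7,fy=2.7))
E
```

```text
t 2.93 q7 [-0.8   0.65  0.15  1.81 -0.14  0.7  -0.08] tilt [ 0.0007 -0.0061  0.    ] yaw 0.4918
twist -0.0091 dx 0.0756 dy -0.0005 dz -0.0086
```

View pics/g.png

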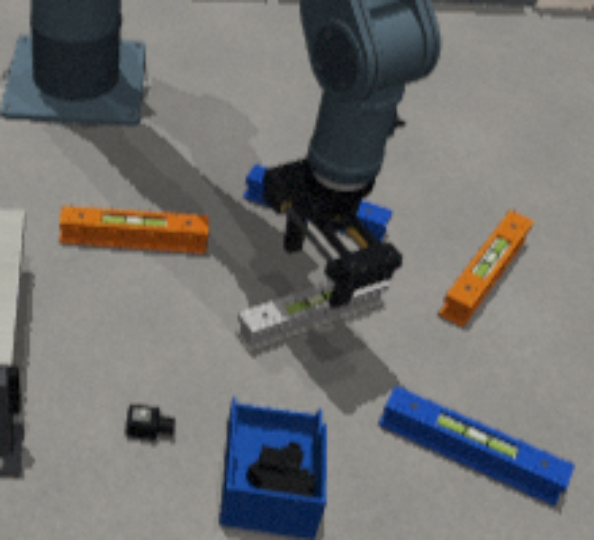

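The open fingers straddle the silver level (bar at about (310,310) in the crop). Descending.

Call:
{"name": "arm_command", "arguments": {
  "targets": [
    {"jaw": 1, "dx": 0.013, "dy": 0, "dz": 0, "twist": 0},
    {"jaw": 1, "dx": 0.013, "dy": 0, "dz": 0, "twist": 0},
    {"jaw": 1, "dx": 0.013, "dy": 0, "dz": 0, "twist": 0},
    {"jaw": 1, "dx": 0.013, "dy": 0, "dz": 0, "twist": 0},
    {"jaw": 1, "dx": 0.013, "dy": 0, "dz": 0, "twist": 0},
    {"jaw": 1, "dx": 0.012, "dy": 0, "dz": 0, "twist": 0},
    {"jaw": 1, "dx": 0, "dy": 0, "dz": 0, "twist": 0},
    {"jaw": 1, "dx": 0, "dy": 0, "dz": 0, "twist": 0}
  ]
}}

```text
t: 3.65
position: [0.48, 0.3457, 0.1728]
tcp_rot: [0.36, 0.609, -0.361, 0.608]
force: [0.2, 0.5, -0.8]
finger_gap: 0.0881
```

```bash
python3 - <<'E'
from h import *
plan(.48,.346,.173,np.radians(28.7))
E
```

```text
t 3.65 q7 [-0.79  0.77  0.12  1.81 -0.16  0.57 -0.07] tilt [-0.0013 -0.0011  0.    ] yaw 0.5012
twist 0.0003 dx -0.0002 dy 0.0002 dz -0.0002
```

Call:
{"name": "arm_command", "arguments": {
  "targets": [
    {"jaw": 0, "dx": 0, "dy": 0, "dz": 0, "twist": 0},
    {"jaw": 0, "dx": 0, "dy": 0, "dz": 0, "twist": 0},
    {"jaw": 0, "dx": 0, "dy": 0, "dz": 0, "twist": 0},
    {"jaw": 0, "dx": 0, "dy": 0, "dz": 0, "twist": 0},
    {"jaw": 0, "dx": 0, "dy": 0, "dz": 0, "twist": 0},
    {"jaw": 0, "dx": 0, "dy": 0, "dz": 0, "twist": 0},
    {"jaw": 0, "dx": 0, "dy": 0, "dz": 0, "twist": 0},
    {"jaw": 0, "dx": 0, "dy": 0, "dz": 0, "twist": 0}
  ]
}}

```text
t: 4.32
position: [0.4803, 0.3458, 0.1738]
tcp_rot: [0.36, 0.608, -0.36, 0.608]
force: [-0.6, 0.0, -0.5]
finger_gap: 0.0367
```

Call:
{"name": "arm_command", "arguments": {
  "targets": [
    {"jaw": 0, "dx": -0.006, "dy": 0, "dz": 0, "twist": 0},
    {"jaw": 0, "dx": -0.012, "dy": 0, "dz": 0, "twist": 0},
    {"jaw": 0, "dx": -0.018, "dy": 0, "dz": 0, "twist": 0},
    {"jaw": 0, "dx": -0.02, "dy": 0, "dz": 0, "twist": 0},
    {"jaw": 0, "dx": -0.02, "dy": 0, "dz": 0, "twist": 0},
    {"jaw": 0, "dx": -0.02, "dy": 0, "dz": 0, "twist": 0},
    {"jaw": 0, "dx": -0.02, "dy": 0, "dz": 0, "twist": 0},
    {"jaw": 0, "dx": -0.018, "dy": 0, "dz": 0, "twist": 0},
    {"jaw": 0, "dx": -0.012, "dy": 0, "dz": 0, "twist": 0},
    {"jaw": 0, "dx": -0.006, "dy": 0, "dz": 0, "twist": 0},
    {"jaw": 0, "dx": 0, "dy": 0, "dz": 0, "twist": 0},
    {"jaw": 0, "dx": 0, "dy": 0, "dz": 0, "twist": 0}
  ]
}}

```text
t: 5.32
position: [0.4799, 0.3456, 0.3252]
tcp_rot: [0.36, 0.609, -0.361, 0.608]
force: [-0.1, -0.7, -6.4]
finger_gap: 0.0337
```

```bash
python3 - <<'E'
from h import *
o=get_obs();print(o["force"],o["moment"],o["finger_gap"])
C={n:camera(n) for n in("scene","top")}
s=[]
for n,c in C.items():
    s.append(cv2.resize(ortho(c,.1,.40,-.33,.4,.34)[:, :],(400,340)))
cv2.imwrite("pics/d2.png",np.hstack(s))
E
```

```text
[-0.05023045 -0.65202439 -6.42884696] [-0.02971735  0.07338572 -0.02357856] 0.03368241387074176
```

View pics/d2.png

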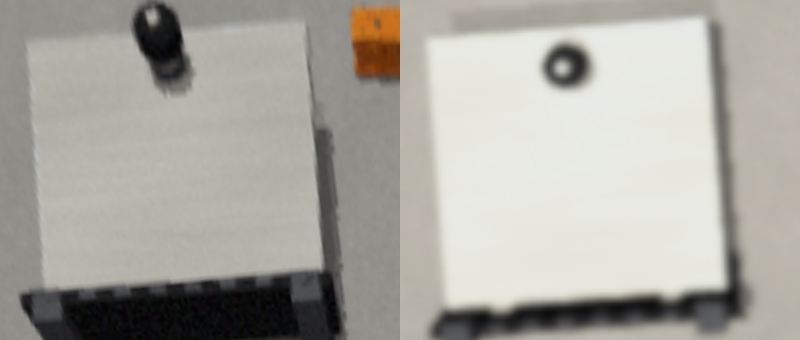

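Call:
{"name": "arm_command", "arguments": {
  "targets": [
    {"jaw": 0, "dx": 0, "dy": 0, "dz": 0, "twist": -0.06},
    {"jaw": 0, "dx": 0, "dy": 0, "dz": 0, "twist": -0.1},
    {"jaw": 0, "dx": 0, "dy": 0, "dz": 0, "twist": -0.11},
    {"jaw": 0, "dx": 0, "dy": 0, "dz": 0, "twist": -0.11},
    {"jaw": 0, "dx": 0, "dy": 0, "dz": 0, "twist": -0.11},
    {"jaw": 0, "dx": 0, "dy": 0, "dz": 0, "twist": -0.11},
    {"jaw": 0, "dx": 0, "dy": 0, "dz": 0, "twist": -0.11},
    {"jaw": 0, "dx": 0, "dy": 0, "dz": 0, "twist": -0.11},
    {"jaw": 0, "dx": 0, "dy": 0, "dz": 0, "twist": -0.11},
    {"jaw": 0, "dx": 0, "dy": 0, "dz": 0, "twist": -0.11},
    {"jaw": 0, "dx": 0, "dy": 0, "dz": 0, "twist": -0.104},
    {"jaw": 0, "dx": 0, "dy": 0, "dz": 0, "twist": 0}
  ]
}}

```text
t: 6.42
position: [0.4802, 0.3453, 0.3244]
tcp_rot: [-0.028, 0.707, 0.027, 0.706]
force: [-0.3, -0.7, -7.5]
finger_gap: 0.0336
```

```bash
python3 - <<'E'
from h import *
plan(.5598,-.0646,.325,1.646)
E
```

```text
t 6.42 q7 [-0.62  0.54 -0.11  1.76  0.07  0.85  0.89] tilt [-0.0019 -0.0013  0.    ] yaw 1.6482
twist 0.0022 dx -0.0006 dy -0.4147 dz 0.0486
```

Call:
{"name": "arm_command", "arguments": {
  "targets": [
    {"jaw": 0, "dx": 0, "dy": -0.012, "dz": 0.0014, "twist": 0},
    {"jaw": 0, "dx": 0, "dy": -0.022, "dz": 0.0026, "twist": 0},
    {"jaw": 0, "dx": 0, "dy": -0.03, "dz": 0.0035, "twist": 0},
    {"jaw": 0, "dx": 0, "dy": -0.03, "dz": 0.0035, "twist": 0},
    {"jaw": 0, "dx": 0, "dy": -0.03, "dz": 0.0035, "twist": 0},
    {"jaw": 0, "dx": 0, "dy": -0.03, "dz": 0.0035, "twist": 0},
    {"jaw": 0, "dx": 0, "dy": -0.03, "dz": 0.0035, "twist": 0},
    {"jaw": 0, "dx": 0, "dy": -0.03, "dz": 0.0035, "twist": 0},
    {"jaw": 0, "dx": 0, "dy": -0.03, "dz": 0.0035, "twist": 0},
    {"jaw": 0, "dx": 0, "dy": -0.03, "dz": 0.0035, "twist": 0},
    {"jaw": 0, "dx": 0, "dy": -0.03, "dz": 0.0035, "twist": 0},
    {"jaw": 0, "dx": 0, "dy": -0.03, "dz": 0.0035, "twist": 0}
  ]
}}

```text
t: 7.42
position: [0.5436, 0.0131, 0.3254]
tcp_rot: [-0.025, 0.707, 0.025, 0.706]
force: [0.1, -0.1, -7.3]
finger_gap: 0.0338
```

Call:
{"name": "arm_command", "arguments": {
  "targets": [
    {"jaw": 0, "dx": 0, "dy": -0.03, "dz": 0.0035, "twist": 0},
    {"jaw": 0, "dx": 0, "dy": -0.025, "dz": 0.003, "twist": 0},
    {"jaw": 0, "dx": 0, "dy": -0.016, "dz": 0.002, "twist": 0},
    {"jaw": 0, "dx": 0, "dy": -0.0097, "dz": 0.0011, "twist": 0},
    {"jaw": 0, "dx": 0, "dy": 0, "dz": 0, "twist": 0},
    {"jaw": 0, "dx": 0, "dy": 0, "dz": 0, "twist": 0},
    {"jaw": 0, "dx": 0, "dy": 0, "dz": 0, "twist": 0}
  ]
}}

```text
t: 8.0
position: [0.5593, -0.0624, 0.3255]
tcp_rot: [-0.026, 0.707, 0.027, 0.706]
force: [0.2, 0.6, -7.5]
finger_gap: 0.0339
```

```bash
python3 - <<'E'
from h import *
plan(.5598,-.0646,.273,1.646)
C={n:camera(n) for n in("scene","top")}
s=[ortho(c,.1,.40,-.33,.4,.34) for c in C.values()]
cv2.imwrite("pics/d3.png",np.hstack(s))
E
```

```text
t 8.0 q7 [ 0.06  0.49 -0.04  1.84  0.03  0.82  1.66] tilt [-0.0006  0.0012  0.    ] yaw 1.6462
twist 0.0002 dx 0.0525 dy -0.0022 dz 0.0004
```

View pics/d3.png

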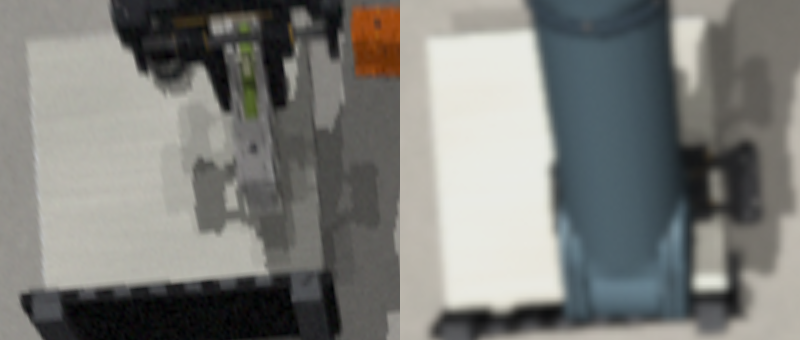

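Call:
{"name": "arm_command", "arguments": {
  "targets": [
    {"jaw": 0, "dx": 0.006, "dy": 0, "dz": 0, "twist": 0},
    {"jaw": 0, "dx": 0.01, "dy": 0, "dz": 0, "twist": 0},
    {"jaw": 0, "dx": 0.012, "dy": 0, "dz": 0, "twist": 0},
    {"jaw": 0, "dx": 0.01, "dy": 0, "dz": 0, "twist": 0},
    {"jaw": 0, "dx": 0.006, "dy": 0, "dz": 0, "twist": 0},
    {"jaw": 0, "dx": 0.002, "dy": 0, "dz": 0, "twist": 0},
    {"jaw": 0, "dx": 0.001, "dy": 0, "dz": 0, "twist": 0},
    {"jaw": 0, "dx": 0.001, "dy": 0, "dz": 0, "twist": 0},
    {"jaw": 0, "dx": 0.001, "dy": 0, "dz": 0, "twist": 0},
    {"jaw": 0, "dx": 0.001, "dy": 0, "dz": 0, "twist": 0},
    {"jaw": 0, "dx": 0, "dy": 0, "dz": 0, "twist": 0},
    {"jaw": 0, "dx": 0, "dy": 0, "dz": 0, "twist": 0}
  ]
}}

```text
t: 9.1
position: [0.5596, -0.0641, 0.276]
tcp_rot: [-0.026, 0.706, 0.026, 0.707]
force: [0.4, -0.0, -6.9]
finger_gap: 0.0335
```

Call:
{"name": "arm_command", "arguments": {
  "targets": [
    {"jaw": 0, "dx": 0.001, "dy": 0, "dz": 0, "twist": 0},
    {"jaw": 0, "dx": 0.001, "dy": 0, "dz": 0, "twist": 0},
    {"jaw": 0, "dx": 0.001, "dy": 0, "dz": 0, "twist": 0},
    {"jaw": 0, "dx": 0, "dy": 0, "dz": 0, "twist": 0},
    {"jaw": 0, "dx": 0, "dy": 0, "dz": 0, "twist": 0}
  ]
}}

```text
t: 9.52
position: [0.5597, -0.0641, 0.2741]
tcp_rot: [-0.026, 0.706, 0.026, 0.707]
force: [-5.0, 0.6, 7.4]
finger_gap: 0.0335
```

Call:
{"name": "arm_command", "arguments": {
  "targets": [
    {"jaw": 0.6, "dx": 0, "dy": 0, "dz": 0, "twist": 0},
    {"jaw": 0.6, "dx": 0, "dy": 0, "dz": 0, "twist": 0},
    {"jaw": 0.6, "dx": 0, "dy": 0, "dz": 0, "twist": 0},
    {"jaw": 0.6, "dx": 0, "dy": 0, "dz": 0, "twist": 0},
    {"jaw": 0.6, "dx": 0, "dy": 0, "dz": 0, "twist": 0},
    {"jaw": 0.6, "dx": 0, "dy": 0, "dz": 0, "twist": 0},
    {"jaw": 0.6, "dx": -0.006, "dy": 0, "dz": 0, "twist": 0},
    {"jaw": 0.6, "dx": -0.015, "dy": 0, "dz": 0, "twist": 0},
    {"jaw": 0.6, "dx": -0.02, "dy": 0, "dz": 0, "twist": 0},
    {"jaw": 0.6, "dx": -0.02, "dy": 0, "dz": 0, "twist": 0},
    {"jaw": 1, "dx": -0.02, "dy": 0, "dz": 0, "twist": 0},
    {"jaw": 1, "dx": -0.005, "dy": 0, "dz": 0, "twist": 0}
  ]
}}

```text
t: 10.52
position: [0.5605, -0.0642, 0.3621]
tcp_rot: [-0.026, 0.705, 0.026, 0.708]
force: [0.7, -0.4, -0.7]
finger_gap: 0.0639
```

```bash
python3 - <<'E'
from h import *
plan(.466,-.158,.35,1.646)
plan(.466,-.158,.35,.9)
E
```

```text
t 10.52 q7 [ 0.07  0.44 -0.04  1.81  0.02  0.89  1.66] tilt [ 0.0052 -0.0003  0.    ] yaw 1.6449
twist -0.0011 dx 0.0121 dy -0.0864 dz -0.1013
t 10.52 q7 [ 0.07  0.44 -0.04  1.81  0.02  0.89  1.66] tilt [ 0.0052 -0.0003  0.    ] yaw 1.6449
twist 0.7449 dx 0.0121 dy -0.1322 dz -0.0158
```

Call:
{"name": "arm_command", "arguments": {
  "targets": [
    {"jaw": 0.75, "dx": 0, "dy": -0.006, "dz": -0.007, "twist": 0},
    {"jaw": 0.75, "dx": 0, "dy": -0.012, "dz": -0.014, "twist": 0},
    {"jaw": 0.75, "dx": 0, "dy": -0.016, "dz": -0.019, "twist": 0},
    {"jaw": 0.75, "dx": 0, "dy": -0.018, "dz": -0.021, "twist": 0},
    {"jaw": 0.75, "dx": 0, "dy": -0.016, "dz": -0.019, "twist": 0},
    {"jaw": 0.75, "dx": 0, "dy": -0.012, "dz": -0.014, "twist": 0},
    {"jaw": 0.75, "dx": 0, "dy": -0.0064, "dz": -0.0073, "twist": 0},
    {"jaw": 0.75, "dx": 0, "dy": 0, "dz": 0, "twist": 0},
    {"jaw": 0.75, "dx": 0, "dy": 0, "dz": 0, "twist": 0}
  ]
}}

```text
t: 11.27
position: [0.4649, -0.1576, 0.3583]
tcp_rot: [-0.026, 0.707, 0.026, 0.707]
force: [0.5, 0.4, 0.5]
finger_gap: 0.0665
```

```bash
python3 - <<'E'
from h import *
plan(.466,-.158,.279,1.646)
C={n:camera(n) for n in("scene","top")}
for n,c in C.items():
    for r in levelfit(c,.14,.56,-.064,R=.12,off=25): print(n,r)
ims=np.mean([ortho(camera("scene"),.14,.46,-.11,.1,.2,2000.).astype(float) for _ in range(6)],0)
cv2.imwrite("pics/b1.npy.png",ims.astype(np.uint8))
s=cv2.resize(camera("scene")["image"][150:240,130:250,::-1],(600,450),interpolation=cv2.INTER_CUBIC)
s[:, :]=s;cv2.imwrite("pics/b1.png",np.hstack([s,cv2.resize(ims.astype(np.uint8),(200,400))[:,:].copy() if 0 else cv2.copyMakeBorder(ims.astype(np.uint8)[:400],0,50,0,0,0)]))
E
```

```text
t 11.27 q7 [ 0.25  0.33 -0.02  1.99  0.01  0.82  1.87] tilt [-0.0004  0.0004  0.    ] yaw 1.6445
twist -0.0015 dx 0.0793 dy -0.0004 dz 0.0011
scene {'rect': (0.602, -0.0645), 'size': array([154., 239.]), 'ang': 90.0, 'cen': (0.6224, -0.0554), 'th': np.float64(-1.448)}
scene {'rect': (0.5639, -0.0616), 'size': array([82., 12.]), 'ang': 87.0, 'cen': (0.5662, -0.0621), 'th': np.float64(0.073)}
top {'rect': (0.5805, -0.096), 'size': array([197., 176.]), 'ang': 90.0, 'cen': (0.6134, -0.0879), 'th': np.float64(-1.039)}
top {'rect': (0.5575, -0.0625), 'size': array([81., 13.]), 'ang': 87.8, 'cen': (0.5587, -0.063), 'th': np.float64(0.063)}
```

View pics/b1.png

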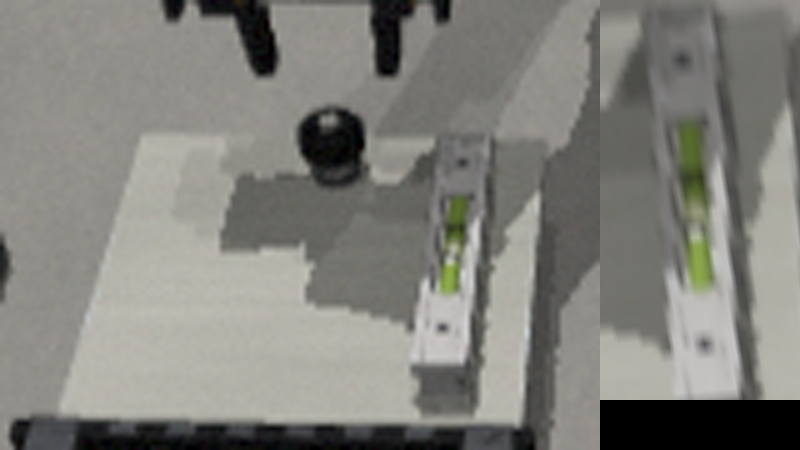

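Pixels: the bubble is about 8 mm to the rear of the vial middle (ortho v≈222 against 206), so the front is low by about 6.7 mrad and needs roughly 2.5 rad clockwise. I'll grip the knob now.

Call:
{"name": "arm_command", "arguments": {
  "targets": [
    {"jaw": 0.75, "dx": 0.01, "dy": 0, "dz": 0.001, "twist": 0},
    {"jaw": 0.75, "dx": 0.016, "dy": 0, "dz": 0, "twist": 0},
    {"jaw": 0.75, "dx": 0.02, "dy": 0, "dz": 0, "twist": 0},
    {"jaw": 0.75, "dx": 0.018, "dy": 0, "dz": 0, "twist": 0},
    {"jaw": 0.75, "dx": 0.01, "dy": 0, "dz": 0, "twist": 0},
    {"jaw": 0.75, "dx": 0.005, "dy": 0, "dz": 0, "twist": 0},
    {"jaw": 0.75, "dx": 0, "dy": 0, "dz": 0, "twist": 0},
    {"jaw": 0, "dx": 0, "dy": 0, "dz": 0, "twist": 0},
    {"jaw": 0, "dx": 0, "dy": 0, "dz": 0, "twist": 0},
    {"jaw": 0, "dx": 0, "dy": 0, "dz": 0, "twist": 0},
    {"jaw": 0, "dx": 0, "dy": 0, "dz": 0, "twist": 0},
    {"jaw": 0, "dx": 0, "dy": 0, "dz": 0, "twist": 0}
  ]
}}

```text
t: 12.72
position: [0.4663, -0.1614, 0.2806]
tcp_rot: [-0.027, 0.705, 0.023, 0.708]
force: [3.3, -13.5, -7.6]
finger_gap: 0.0433
```

```bash
cat >> h.py <<'E'
def prof(n="scene",N=8,cx=.563,cy=-.063,th=.075,z=.138):
    """mean colour along the vial axis, 1 mm steps, s=-60..60 along deck x"""
    acc=0
    for _ in range(N):
        c=camera(n);o=0
        P=[]
        for s in range(-60,61):
            P.append([[*proj(c,[cx+s/1e3*np.cos(th)-w/1e3*np.sin(th),cy+s/1e3*np.sin(th)+w/1e3*np.cos(th),z])] for w in(-3,-1.5,0,1.5,3)])
        P=np.float32(P);acc=acc+cv2.remap(c["image"].astype(np.float32),P[...,0],P[...,1],cv2.INTER_CUBIC).mean(1)
    return acc/N
E
python3 - <<'E'
from h import *
o=get_obs();print(o["finger_gap"],o["force"],o["position"])
p=prof()
for s in range(-54,55,2): print(s,p[s+60].round(),end="; ")
E
```

```text
0.04331380708017133 [  3.27765377 -13.45666939  -7.57429354] [ 0.4663494  -0.16143875  0.28056597]
-54 [128. 126. 126.]; -52 [127. 125. 124.]; -50 [123. 122. 122.]; -48 [115. 115. 111.]; -46 [102. 105.  93.]; -44 [92. 99. 75.]; -42 [ 88. 100.  59.]; -40 [ 91. 108.  53.]; -38 [ 95. 115.  49.]; -36 [ 96. 117.  50.]; -34 [100. 121.  52.]; -32 [102. 124.  53.]; -30 [106. 129.  55.]; -28 [116. 140.  60.]; -26 [124. 149.  64.]; -24 [126. 151.  65.]; -22 [121. 145.  63.]; -20 [106. 127.  56.]; -18 [ 86. 102.  48.]; -16 [77. 92. 44.]; -14 [ 87. 105.  46.]; -12 [105. 127.  56.]; -10 [120. 144.  65.]; -8 [135. 158.  80.]; -6 [152. 171. 105.]; -4 [164. 177. 129.]; -2 [181. 189. 155.]; 0 [190. 196. 168.]; 2 [186. 190. 167.]; 4 [169. 174. 151.]; 6 [152. 156. 137.]; 8 [143. 145. 133.]; 10 [143. 146. 134.]; 12 [157. 163. 144.]; 14 [163. 174. 137.]; 16 [149. 167. 106.]; 18 [132. 156.  74.]; 20 [129. 155.  65.]; 22 [132. 159.  69.]; 24 [133. 159.  69.]; 26 [133. 159.  70.]; 28 [133. 160.  71.]; 30 [134. 161.  71.]; 32 [133. 161.  68.]; 34 [132. 160.  66.]; 36 [138. 162.  81.]; 38 [146. 165. 102.]; 40 [160. 171. 134.]; 42 [173. 177. 158.]; 44 [186. 184. 180.]; 46 [191. 189. 186.]; 48 [195. 192. 191.]; 50 [194. 192. 190.]; 52 [194. 192. 190.]; 54 [195. 192. 190.];
```

Lines are at about −16.5 and +8.7 mm and the bubble is centred at +5.3, so it's off by +9.3 mm → 2.9 rad clockwise. I'll shift the hand onto the knob axis and turn 2.7 rad.

Call:
{"name": "arm_command", "arguments": {
  "targets": [
    {"jaw": 0, "dx": 0, "dy": -0.0035, "dz": 0, "twist": 0},
    {"jaw": 0, "dx": 0, "dy": 0, "dz": 0, "twist": 0.06},
    {"jaw": 0, "dx": 0, "dy": 0, "dz": 0, "twist": 0.12},
    {"jaw": 0, "dx": 0, "dy": 0, "dz": 0, "twist": 0.12},
    {"jaw": 0, "dx": 0, "dy": 0, "dz": 0, "twist": 0.12},
    {"jaw": 0, "dx": 0, "dy": 0, "dz": 0, "twist": 0.12},
    {"jaw": 0, "dx": 0, "dy": 0, "dz": 0, "twist": 0.12},
    {"jaw": 0, "dx": 0, "dy": 0, "dz": 0, "twist": 0.12},
    {"jaw": 0, "dx": 0, "dy": 0, "dz": 0, "twist": 0.12},
    {"jaw": 0, "dx": 0, "dy": 0, "dz": 0, "twist": 0.12},
    {"jaw": 0, "dx": 0, "dy": 0, "dz": 0, "twist": 0.12},
    {"jaw": 0, "dx": 0, "dy": 0, "dz": 0, "twist": 0.12}
  ]
}}

```text
t: 14.12
position: [0.4651, -0.1647, 0.2805]
tcp_rot: [0.396, 0.584, -0.399, 0.586]
force: [-5.0, -12.8, 1.3]
finger_gap: 0.0429
```

Call:
{"name": "arm_command", "arguments": {
  "targets": [
    {"jaw": 0, "dx": 0, "dy": 0, "dz": 0, "twist": 0.12},
    {"jaw": 0, "dx": 0, "dy": 0, "dz": 0, "twist": 0.12},
    {"jaw": 0, "dx": 0, "dy": 0, "dz": 0, "twist": 0.12},
    {"jaw": 0, "dx": 0, "dy": 0, "dz": 0, "twist": 0.12},
    {"jaw": 0, "dx": 0, "dy": 0, "dz": 0, "twist": 0.12},
    {"jaw": 0, "dx": 0, "dy": 0, "dz": 0, "twist": 0.12},
    {"jaw": 0, "dx": 0, "dy": 0, "dz": 0, "twist": 0.12},
    {"jaw": 0, "dx": 0, "dy": 0, "dz": 0, "twist": 0.12},
    {"jaw": 0, "dx": 0, "dy": 0, "dz": 0, "twist": 0.12},
    {"jaw": 0, "dx": 0, "dy": 0, "dz": 0, "twist": 0.12},
    {"jaw": 0, "dx": 0, "dy": 0, "dz": 0, "twist": 0.12},
    {"jaw": 0, "dx": 0, "dy": 0, "dz": 0, "twist": 0.12}
  ]
}}

```text
t: 15.12
position: [0.4625, -0.164, 0.2804]
tcp_rot: [-0.682, -0.177, 0.687, -0.177]
force: [-18.4, -6.2, 15.5]
finger_gap: 0.0433
```

Call:
{"name": "arm_command", "arguments": {
  "targets": [
    {"jaw": 0, "dx": 0, "dy": 0, "dz": 0, "twist": 0},
    {"jaw": 0, "dx": 0, "dy": 0, "dz": 0, "twist": 0},
    {"jaw": 0, "dx": 0, "dy": 0, "dz": 0, "twist": 0},
    {"jaw": 0, "dx": 0, "dy": 0, "dz": 0, "twist": 0},
    {"jaw": 0, "dx": 0, "dy": 0, "dz": 0, "twist": 0},
    {"jaw": 0, "dx": 0, "dy": 0, "dz": 0, "twist": 0},
    {"jaw": 0, "dx": 0, "dy": 0, "dz": 0, "twist": 0},
    {"jaw": 0, "dx": 0, "dy": 0, "dz": 0, "twist": 0},
    {"jaw": 0, "dx": 0, "dy": 0, "dz": 0, "twist": 0},
    {"jaw": 0, "dx": 0, "dy": 0, "dz": 0, "twist": 0},
    {"jaw": 0, "dx": 0, "dy": 0, "dz": 0, "twist": 0},
    {"jaw": 0, "dx": 0, "dy": 0, "dz": 0, "twist": 0}
  ]
}}

```text
t: 16.12
position: [0.4624, -0.164, 0.2804]
tcp_rot: [-0.682, -0.179, 0.686, -0.179]
force: [-15.9, -7.1, 17.0]
finger_gap: 0.0433
```

```bash
cat >> h.py <<'E'
def bubble(**k):
    p=prof(**k);s=np.arange(-60,61);r=p[:,2]/p[:,1];t=.65
    i=np.where((abs(s)<32)&(r>t))[0];a,b=i[0],i[-1]
    A=s[a]-(r[a]-t)/(r[a]-r[a-1]);B=s[b]+(r[b]-t)/(r[b]-r[b+1])
    L=[]
    for lo,hi in((-22,-11),(3,14)):
        m=np.where((s>=lo)&(s<=hi))[0];j=m[np.argmin(p[m,1])];g=p[j-1:j+2,1];L.append(s[j]+.5*(g[0]-g[2])/(g[0]-2*g[1]+g[2]))
    print("bubble %.1f..%.1f lines %.1f %.1f offset %.2f mm"%(A,B,*L,(A+B)/2-sum(L)/2));return p
E
python3 - <<'E'
from h import *
o=get_obs();print(o["t"],o["finger_gap"],o["force"],o["moment"],o["position"],o["joint_positions"].round(2))
p=bubble()
for s in range(-24,25,2): print(s,p[s+60].round(),end="; ")
E
```

```text
16.1167 0.04326188909632028 [-15.8554665   -7.09563686  16.97205085] [-1.53039887  3.42562025 -0.0400435 ] [ 0.46244128 -0.16401394  0.28036733] [-0.29  0.56  0.69  2.07 -0.55  0.7  -0.3 ]
bubble -17.0..7.6 lines -19.4 10.3 offset -0.14 mm
-24 [ 83. 101.  42.]; -22 [76. 92. 38.]; -20 [76. 89. 43.]; -18 [80. 91. 53.]; -16 [100. 109.  78.]; -14 [128. 135. 107.]; -12 [158. 164. 138.]; -10 [178. 183. 160.]; -8 [189. 193. 171.]; -6 [195. 199. 176.]; -4 [193. 197. 172.]; -2 [193. 198. 172.]; 0 [192. 197. 171.]; 2 [182. 188. 162.]; 4 [170. 177. 150.]; 6 [141. 152. 116.]; 8 [109. 124.  76.]; 10 [ 90. 108.  47.]; 12 [ 96. 117.  49.]; 14 [112. 135.  59.]; 16 [124. 150.  65.]; 18 [133. 160.  69.]; 20 [135. 162.  70.]; 22 [134. 161.  70.]; 24 [135. 161.  71.];
```

Call:
{"name": "arm_command", "arguments": {
  "targets": [
    {"jaw": 0.75, "dx": 0, "dy": 0, "dz": 0, "twist": 0},
    {"jaw": 0.75, "dx": 0, "dy": 0, "dz": 0, "twist": 0},
    {"jaw": 0.75, "dx": 0, "dy": 0, "dz": 0, "twist": 0},
    {"jaw": 0.75, "dx": 0, "dy": 0, "dz": 0, "twist": 0},
    {"jaw": 0.75, "dx": 0, "dy": 0, "dz": 0, "twist": 0},
    {"jaw": 0.75, "dx": -0.01, "dy": 0, "dz": 0, "twist": 0},
    {"jaw": 0.75, "dx": -0.02, "dy": 0, "dz": 0, "twist": 0},
    {"jaw": 0.75, "dx": -0.025, "dy": 0, "dz": 0, "twist": 0},
    {"jaw": 0, "dx": -0.02, "dy": 0, "dz": 0, "twist": 0},
    {"jaw": 0, "dx": -0.01, "dy": 0, "dz": 0, "twist": 0},
    {"jaw": 0, "dx": 0, "dy": 0, "dz": 0, "twist": 0},
    {"jaw": 0, "dx": 0, "dy": 0, "dz": 0, "twist": 0}
  ]
}}

```text
t: 17.52
position: [0.4662, -0.1609, 0.3648]
tcp_rot: [0.684, 0.181, -0.683, 0.181]
force: [0.2, -0.0, -0.1]
finger_gap: 0.0415
```

Call:
{"name": "arm_command", "arguments": {
  "targets": [
    {"jaw": 0, "dx": 0, "dy": 0, "dz": 0, "twist": 0},
    {"jaw": 0, "dx": 0, "dy": 0, "dz": 0, "twist": 0},
    {"jaw": 0, "dx": 0, "dy": 0, "dz": 0, "twist": 0},
    {"jaw": 0, "dx": 0, "dy": 0, "dz": 0, "twist": 0},
    {"jaw": 0, "dx": 0, "dy": 0, "dz": 0, "twist": 0},
    {"jaw": 0, "dx": 0, "dy": 0, "dz": 0, "twist": 0},
    {"jaw": 0, "dx": 0, "dy": 0, "dz": 0, "twist": 0},
    {"jaw": 0, "dx": 0, "dy": 0, "dz": 0, "twist": 0},
    {"jaw": 0, "dx": 0, "dy": 0, "dz": 0, "twist": 0},
    {"jaw": 0, "dx": 0, "dy": 0, "dz": 0, "twist": 0}
  ]
}}

```text
t: 18.35
position: [0.4662, -0.1612, 0.3647]
tcp_rot: [0.684, 0.18, -0.684, 0.18]
force: [-0.3, 0.3, 0.2]
finger_gap: 0.0005
```

```bash
python3 - <<'E'
from h import *
o=get_obs();print(o["t"],o["finger_gap"],o["force"])
p=bubble()
for s in range(-50,51,3): print(s,p[s+60].round(),end="; ")
ims=np.mean([ortho(camera("scene"),.14,.50,-.11,.1,.12,5000.).astype(float) for _ in range(8)],0).astype(np.uint8)
cv2.imwrite("pics/b2.png",cv2.hconcat([ims,cv2.resize(camera("scene")["image"][140:240,140:200+40,::-1],(300,600),interpolation=cv2.INTER_CUBIC)]) if ims.shape[0]==600 else ims)
plan(.504,-.068,.36,.075+np.pi/2)
plan(.504,-.068,.36,.075)
E
```

```text
18.35 0.00045064210735065507 [-0.25893733  0.29640388  0.18299212]
bubble -16.0..6.9 lines -17.5 9.6 offset -0.62 mm
-50 [114. 113. 112.]; -47 [101. 105.  93.]; -44 [ 91. 100.  70.]; -41 [ 86. 102.  51.]; -38 [ 87. 106.  44.]; -35 [ 87. 106.  46.]; -32 [ 87. 105.  45.]; -29 [ 87. 105.  44.]; -26 [ 87. 106.  45.]; -23 [80. 98. 41.]; -20 [71. 84. 39.]; -17 [67. 76. 44.]; -14 [92. 97. 70.]; -11 [124. 127. 100.]; -8 [139. 140. 113.]; -5 [140. 142. 115.]; -2 [141. 143. 115.]; 1 [143. 145. 115.]; 4 [135. 139. 107.]; 7 [106. 117.  75.]; 10 [ 85. 102.  46.]; 13 [103. 124.  54.]; 16 [124. 149.  64.]; 19 [134. 162.  69.]; 22 [133. 160.  70.]; 25 [135. 161.  72.]; 28 [135. 162.  72.]; 31 [134. 161.  70.]; 34 [133. 162.  66.]; 37 [147. 168. 100.]; 40 [172. 180. 153.]; 43 [192. 191. 187.]; 46 [195. 192. 191.]; 49 [194. 192. 190.]; t 19.2 q7 [-0.41  0.42  0.82  2.02 -0.4   0.87 -0.42] tilt [ 0. -0.  0.] yaw -1.055
twist 0.4408 dx 0.0047 dy -0.0901 dz -0.0447
t 19.2 q7 [-0.41  0.42  0.82  2.02 -0.4   0.87 -0.42] tilt [ 0. -0.  0.] yaw -1.055
twist -1.13 dx 0.0047 dy 0.0447 dz -0.0901
```

View pics/b2.png

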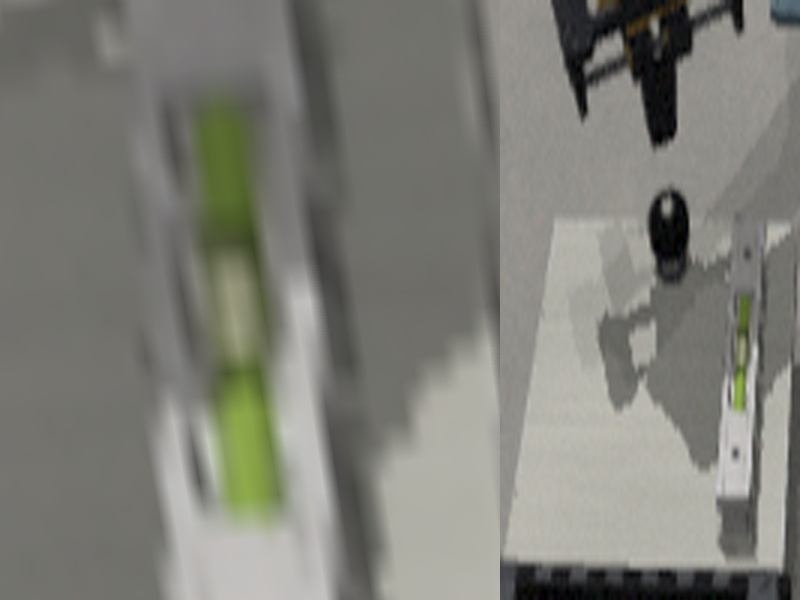

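The bubble now stands between the lines (rows 245–370, middle about 307), offset about −0.6 mm. Next I'll press on the front part of the level top, where the vial stays visible.

Call:
{"name": "arm_command", "arguments": {
  "targets": [
    {"jaw": 0, "dx": 0, "dy": 0, "dz": 0, "twist": 0.11},
    {"jaw": 0, "dx": 0, "dy": 0, "dz": 0, "twist": 0.11},
    {"jaw": 0, "dx": 0, "dy": 0, "dz": 0, "twist": 0.11},
    {"jaw": 0, "dx": 0, "dy": 0, "dz": 0, "twist": 0.11},
    {"jaw": 0, "dx": 0, "dy": -0.015, "dz": -0.007, "twist": 0},
    {"jaw": 0, "dx": 0, "dy": -0.02, "dz": -0.01, "twist": 0},
    {"jaw": 0, "dx": 0, "dy": -0.02, "dz": -0.01, "twist": 0},
    {"jaw": 0, "dx": 0, "dy": -0.02, "dz": -0.01, "twist": 0},
    {"jaw": 0, "dx": 0, "dy": -0.015, "dz": -0.0077, "twist": 0},
    {"jaw": 0, "dx": 0, "dy": 0, "dz": 0, "twist": 0},
    {"jaw": 0, "dx": 0, "dy": 0, "dz": 0, "twist": 0}
  ]
}}

```text
t: 20.12
position: [0.504, -0.0676, 0.3646]
tcp_rot: [-0.706, -0.027, 0.707, -0.028]
force: [0.3, -0.5, -0.3]
finger_gap: 0.0003
```

```bash
python3 - <<'E'
from h import *
plan(.503,-.068,.312,.075+np.pi/2)
bubble()
E
```

```text
t 20.12 q7 [-0.66  0.49  0.93  1.98 -0.5   0.91 -0.97] tilt [-0.0002 -0.0004  0.    ] yaw -1.493
twist 0.0028 dx 0.0526 dy 0.0003 dz 0.0011
bubble -16.0..7.2 lines -17.4 10.4 offset -0.88 mm
```

Call:
{"name": "arm_command", "arguments": {
  "targets": [
    {"jaw": 0, "dx": 0.008, "dy": 0, "dz": 0, "twist": 0},
    {"jaw": 0, "dx": 0.014, "dy": 0, "dz": 0, "twist": 0},
    {"jaw": 0, "dx": 0.014, "dy": 0, "dz": 0, "twist": 0},
    {"jaw": 0, "dx": 0.01, "dy": 0, "dz": 0, "twist": 0},
    {"jaw": 0, "dx": 0.005, "dy": 0, "dz": 0, "twist": 0},
    {"jaw": 0, "dx": 0.002, "dy": 0, "dz": 0, "twist": 0},
    {"jaw": 0, "dx": 0.001, "dy": 0, "dz": 0, "twist": 0},
    {"jaw": 0, "dx": 0.001, "dy": 0, "dz": 0, "twist": 0},
    {"jaw": 0, "dx": 0.001, "dy": 0, "dz": 0, "twist": 0},
    {"jaw": 0, "dx": 0, "dy": 0, "dz": 0, "twist": 0},
    {"jaw": 0, "dx": 0, "dy": 0, "dz": 0, "twist": 0}
  ]
}}

```text
t: 21.43
position: [0.504, -0.0681, 0.309]
tcp_rot: [0.707, 0.027, -0.706, 0.027]
force: [-1.0, -0.2, -0.1]
finger_gap: 0.0004
```

Call:
{"name": "arm_command", "arguments": {
  "targets": [
    {"jaw": 0, "dx": 0.001, "dy": 0, "dz": 0, "twist": 0},
    {"jaw": 0, "dx": 0.001, "dy": 0, "dz": 0, "twist": 0},
    {"jaw": 0, "dx": 0.001, "dy": 0, "dz": 0, "twist": 0},
    {"jaw": 0, "dx": 0.001, "dy": 0, "dz": 0, "twist": 0},
    {"jaw": 0, "dx": 0, "dy": 0, "dz": 0, "twist": 0},
    {"jaw": 0, "dx": 0, "dy": 0, "dz": 0, "twist": 0},
    {"jaw": 0, "dx": 0, "dy": 0, "dz": 0, "twist": 0}
  ]
}}

```text
t: 22.02
position: [0.5041, -0.0684, 0.3066]
tcp_rot: [0.707, 0.028, -0.706, 0.026]
force: [-8.0, 3.6, 26.0]
finger_gap: 0.0003
```

Call:
{"name": "arm_command", "arguments": {
  "targets": [
    {"jaw": 0, "dx": -0.0006, "dy": 0, "dz": 0, "twist": 0},
    {"jaw": 0, "dx": 0, "dy": 0, "dz": 0, "twist": 0},
    {"jaw": 0, "dx": 0, "dy": 0, "dz": 0, "twist": 0},
    {"jaw": 0, "dx": 0, "dy": 0, "dz": 0, "twist": 0},
    {"jaw": 0, "dx": 0, "dy": 0, "dz": 0, "twist": 0},
    {"jaw": 0, "dx": 0, "dy": 0, "dz": 0, "twist": 0},
    {"jaw": 0, "dx": 0, "dy": 0, "dz": 0, "twist": 0},
    {"jaw": 0, "dx": 0, "dy": 0, "dz": 0, "twist": 0},
    {"jaw": 0, "dx": 0, "dy": 0, "dz": 0, "twist": 0},
    {"jaw": 0, "dx": 0, "dy": 0, "dz": 0, "twist": 0},
    {"jaw": 0, "dx": 0, "dy": 0, "dz": 0, "twist": 0},
    {"jaw": 0, "dx": 0, "dy": 0, "dz": 0, "twist": 0}
  ]
}}

```text
t: 23.02
position: [0.504, -0.0683, 0.3066]
tcp_rot: [0.707, 0.027, -0.706, 0.026]
force: [-4.4, 1.4, 18.9]
finger_gap: 0.0005
```

Call:
{"name": "arm_command", "arguments": {
  "targets": [
    {"jaw": 0, "dx": 0, "dy": 0, "dz": 0, "twist": 0},
    {"jaw": 0, "dx": 0, "dy": 0, "dz": 0, "twist": 0},
    {"jaw": 0, "dx": 0, "dy": 0, "dz": 0, "twist": 0},
    {"jaw": 0, "dx": 0, "dy": 0, "dz": 0, "twist": 0},
    {"jaw": 0, "dx": 0, "dy": 0, "dz": 0, "twist": 0},
    {"jaw": 0, "dx": 0, "dy": 0, "dz": 0, "twist": 0},
    {"jaw": 0, "dx": 0, "dy": 0, "dz": 0, "twist": 0},
    {"jaw": 0, "dx": 0, "dy": 0, "dz": 0, "twist": 0},
    {"jaw": 0, "dx": 0, "dy": 0, "dz": 0, "twist": 0},
    {"jaw": 0, "dx": 0, "dy": 0, "dz": 0, "twist": 0},
    {"jaw": 0, "dx": 0, "dy": 0, "dz": 0, "twist": 0},
    {"jaw": 0, "dx": 0, "dy": 0, "dz": 0, "twist": 0}
  ]
}}

```text
t: 24.02
position: [0.504, -0.0683, 0.3066]
tcp_rot: [0.707, 0.027, -0.706, 0.026]
force: [-5.5, 1.6, 18.7]
finger_gap: 0.0002
```

```bash
python3 - <<'E'
from h import *
o=get_obs();print(o["t"],o["force"],o["position"])
p=bubble(N=10)
for s in range(-46,47,2): print(s,p[s+60].round(),end="; ")
ims=np.mean([ortho(camera("scene"),.14,.50,-.11,.1,.12,5000.).astype(float) for _ in range(8)],0).astype(np.uint8)
cv2.imwrite("pics/b3.png",cv2.hconcat([ims,cv2.resize(camera("scene")["image"][140:240,140:200+40,::-1],(300,600),interpolation=cv2.INTER_CUBIC)]))
E
```

```text
24.0167 [-5.51250552  1.64156114 18.70989316] [ 0.50404395 -0.06830941  0.30660835]
bubble -15.3..7.6 lines -17.4 10.4 offset -0.37 mm
-46 [89. 94. 78.]; -44 [84. 92. 66.]; -42 [80. 92. 54.]; -40 [78. 93. 45.]; -38 [77. 94. 38.]; -36 [78. 94. 39.]; -34 [78. 95. 40.]; -32 [78. 95. 40.]; -30 [78. 94. 40.]; -28 [79. 95. 41.]; -26 [79. 95. 41.]; -24 [75. 91. 39.]; -22 [70. 85. 36.]; -20 [64. 76. 34.]; -18 [58. 68. 34.]; -16 [64. 71. 44.]; -14 [81. 87. 61.]; -12 [103. 106.  80.]; -10 [118. 120.  94.]; -8 [126. 127. 102.]; -6 [129. 130. 105.]; -4 [127. 129. 103.]; -2 [132. 134. 107.]; 0 [138. 139. 112.]; 2 [138. 140. 111.]; 4 [132. 135. 106.]; 6 [110. 115.  84.]; 8 [79. 88. 55.]; 10 [59. 71. 33.]; 12 [63. 76. 33.]; 14 [74. 89. 39.]; 16 [82. 99. 42.]; 18 [ 87. 106.  45.]; 20 [ 89. 107.  45.]; 22 [ 87. 105.  45.]; 24 [ 88. 105.  46.]; 26 [ 88. 106.  47.]; 28 [ 87. 105.  46.]; 30 [ 87. 105.  45.]; 32 [ 90. 110.  44.]; 34 [ 98. 120.  47.]; 36 [121. 141.  76.]; 38 [146. 161. 114.]; 40 [173. 181. 155.]; 42 [187. 189. 178.]; 44 [197. 194. 194.]; 46 [197. 194. 192.];
```

View pics/b3.png

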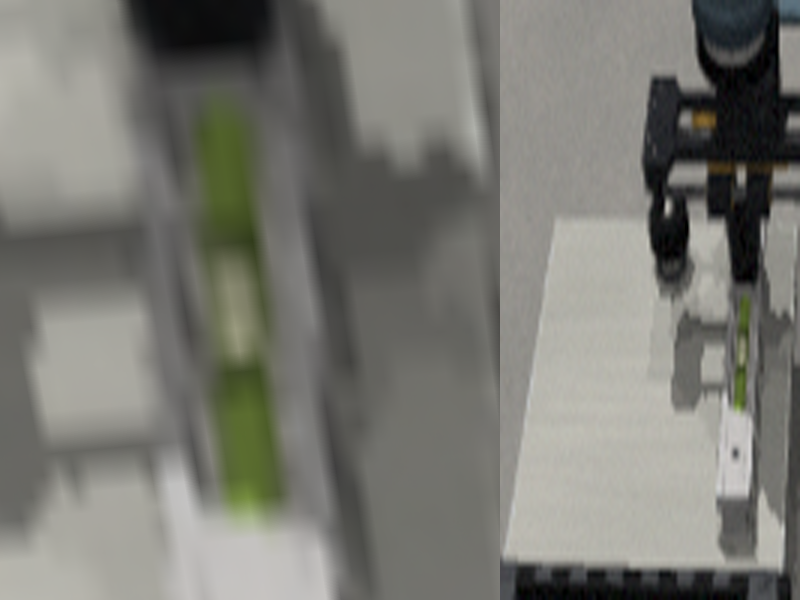

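```bash
python3 -c "
from workcell import hand_in,get_obs
print(hand_in());o=get_obs();print(o['t'],o['force'])"
```

```text
the job is handed in; nothing more can be done
None
the job is handed in; nothing more can be done
```

I handed the job in at about 25 s with the shelf levelled and the closed fingers still pressing on the level. `hand_in` gives no verdict, so I don't know how it was judged.

- **Placing:** I picked out the silver bar among four coloured look-alikes. I set it down on the left of the shelf, about 88 mm from the knob axis, pointing front to back. I released it only after the force showed it had touched.
- **Levelling:** The bubble started about 9.3 mm towards the rear. I turned the knob roughly 2.7 rad clockwise in one grip, then let go and backed off.
- **Last checks, under load:** The fingers press with about 19 N on the front part of the level's top, because the middle would have hidden the vial. The bubble is about 0.4 mm from the middle, against a limit of 2 mm. The pictures show the level lying flat on the shelf.

**Disagreements and gaps:**
- **Bubble readings:** Four readings after turning ranged from −0.1 to −0.9 mm. Part of that is probably the arm's shadow across the vial. They were all within the limit.
- **Top camera:** The arm blocked its view, so the bubble check rests on the scene camera alone.
- **Other parts:** I did not measure the bin, bracket, connector and coil again at the end. The arm's path stayed clear of them and no unexpected contact showed up.

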